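# Cap the tin spindle at the bread counter

### The arm

A 6-joint arm with a two-finger parallel gripper is mounted at the origin on the work surface. World frame = base frame: x ahead of the robot, y to its left, z up, the work surface at z = 0. Lengths are in m, angles in rad, forces in N, time in s.
With the tool pointing down it reaches from about 0.4 to 0.925 m from the base axis. Payload 12.5 kg.
Tool frame: the origin (TCP) lies where the fingers leave the gripper's body, on its centre line; the fingertips stand tip_extent ahead of it and the grasp point (between the pads) lies 59 mm ahead of it (tip_extent is the distance from the TCP to the fingertips, in m); z points along the fingers, y is the line along which they close (so a half turn about z gives the same grasp; the last joint's range is limited). The gripper opens to 95 mm and grips with 3 to 60 N. Pads are 20 mm wide; open, the fingers measure 119 mm over their backs; the gripper's body (75 mm by 180 mm) begins 59 mm behind the grasp point.
Start: joints at [-1.424, 0.491, 1.559, -0, 1.092, -0.106], TCP at [0.156, -0.605, 0.292] pointing down, gripper open.
Joint ranges: [-3.1, 3.1], [-0.84, 2.19], [0.05, 2.79], [-1.13, 4.28], [0.06, 2.93], [-2.69, 2.69]. Speed limits (rad/s): [2.22, 2.22, 2.79, 3.14, 3.14, 3.14].

### API

Orientations are given as a 3x3 rotation matrix whose columns are the frame's x, y, z axes.
In Python, from plant import get_state, read_camera, sign_off, tip_extent gives the robot as it stands.
- The arm moves only by the shell command python3 -m pendant 'ROWS' [FORCE]. ROWS is text: rows parted by semicolons, each of 7 numbers parted by spaces: the opening, from 0 (shut) to 1 (fully open), then the shift along the tool's x, y, z in cm, then the turn, a rotation vector about the tool's x, y, z in rad. A call has 1 to 10 rows; each row shifts and turns the commanded pose from where the row before left it, along the tool's axes as they then stand; what a row does not reach is not made up. A row lasts 1/10 s, in which the tool goes at most 50 mm and 8.59 degrees, less where a joint would pass 70% of its speed; a pose out of reach is approached as far as the arm can. A call is refused whole if a number of a shift passes 5 or a number of a turn 0.15, either way. A call with a gripper value outside its range is refused whole. The fingers move at their own pace and stop on an object; FORCE is the grip in N (left out, the last holds). Time passes only in rows, so rows that do not move let the fingers close. It gives the time, the measured TCP pose, the force, the opening and the grip force at its end, in the units of the state.
- get_state(): the state, without advancing time (a new reading comes with each control period).
- read_camera(name): name is "side" or "top"; returns a dict with "pixels" (384x512x3 uint8, red, green, blue), "mtx" (3x3 intrinsics, pixels), "world_from_camera" (4x4, takes a point from camera to world coordinates). Camera axes: x right, y up, looking along -z (the intrinsics and any distortion apply to the point x, -y, -z); pixel columns grow to the right and rows downward; lengths in m; the calibration is good to about 2 mm. A picture is of the moment at which its call begins. There is no depth.
- sign_off(): hands the job in; it is judged then, once.
The state is a dict: "time": time; "joints": joint angles; "joint_vel": joint speeds; "tau": joint torques, N m; "position": TCP position; "eef_rot": TCP orientation; "contact_force": force on the tool from outside, world axes, zero at the start; "torque": the same for the moment, N m; "gripper_width": finger opening in m; "grasp_force": force on a finger pad.
Only numpy, scipy, OpenCV 4.12 (cv2) and the standard library are available. Lean on these libraries where they do the work, as an engineer would, in place of code of your own. Each camera call takes 0.05 s, during which the arm holds its last target. There are 200 camera calls.

### The job

Put the loose tube tin over the spindle so that it nests squarely in the tin already there, and let go of it. Then take the round cap, mouth down, and push it onto the stud at the top of the spindle until it clicks, and keep pushing until it sits fully home on the shoulder. Finish holding the cap there with a firm, steady downward push - do not let go or ease off - and leave the basket, the jar and the tongs alone.

Things in the scene. Friction and masses are not known exactly. Their poses are not given: they have to be found in the camera images.
- stand: fixed storage spindle: round wooden base, 120 mm across, 8 mm thick; upright steel spindle, 24 mm diameter, up to a flat shoulder 84 mm above the counter; above it a thinner stud (see stud_tip). Origin: centre of the base's underside, on the counter; z up the spindle
- shoulder (a point): point on the spindle's axis at the height of the flat rigid shoulder (84 mm above the counter), where the cap's underside ends up
- stud_tip (a point): top of the stud, on the axis, 104 mm above the counter. The stud is 12 mm in diameter and 20 mm tall, its last 5 mm tapering to 5 mm. Four sprung balls stick out of its sides to 19 mm across, centred 7 mm above the shoulder
- first_tin: the tin already standing on the spindle's base, its underside 8 mm above the counter: a tapered steel tube tin, open on top, 45 mm high, floor 42 mm across with a 30 mm round hole and an 18 mm tall chimney; upright collar of 64 mm outer diameter from 25 to 45 mm above the underside (grip the loose one across it). Origin: centre of the underside, z up
- loose_tin: the identical tin standing upright on the counter away from the spindle, about 90 g; same sizes. Nested, its collar rests on the other's rim: its underside is then 20 mm above the other's (28 mm above the counter). Origin: centre of the underside, z up
- first_tin_rim (a point): centre of the first tin's mouth, 45 mm above its underside (53 mm above the counter)
- loose_tin_rim (a point): centre of the loose tin's mouth, 45 mm above its underside; 73 mm above the counter when nested
- cap: round black plastic snap cap, 34 mm diameter, 30 mm high, closed flat top, standing mouth down on the counter; about 60 g. Its bore is 24 mm deep, 21 mm wide, with a rounded ridge inside the mouth (lowest 4 mm) that narrows it to 15 mm. Origin: centre of the open underside, z up
- cap_top (a point): centre of the cap's flat top, 30 mm above its underside. Snap: with the underside ~9 mm above the shoulder the ridge meets the balls; pushing through takes about 10 to 15 N; at ~5 mm it passes them, the force drops suddenly (click), then the underside meets the rigid shoulder (0 mm) and stays. Final push to hold: over 5 N; 10 to 15 N is good
- bread_basket: bystander: dark woven basket of rolls, 150 x 240 mm, about 100 mm high, beyond the spindle. Origin: centre of the underside
- jam_jar: bystander: glass jam jar, 56 mm diameter, 75 mm high. Origin: centre of the underside
- tongs: bystander: steel bread tongs lying flat, 210 mm long, 12 mm high. Origin: middle of the tongs, on the counter
Not all that is in view belongs to the job. Leave any purple look-alike of the loose_tin alone.

How it is judged:
By the outcome, as a careful person would: the job done as asked, in the order asked, and still so for the second after the job is handed in, while the arm keeps its last pose, push and grip.
It also fails if it takes over 67 s, if anything falls off the work surface, if the arm or the gripper's body presses on something with over 40 N, if the wrist force passes 120 N, or if a joint passes its speed limit or range.

## Working session

There is one attempt and no reset: what is moved stays moved. The work goes in short steps, Python scripts to look and compute and a shell command to move; the robot and the scene stay as the last step left them, time stands still between calls to the robot, and variables do not carry over. Pictures are saved under pics/ and viewed, at most 10 in all, crops included, and the job is handed in when it is done.

```bash
mkdir -p pics
cat > h.py <<'E'
import numpy as np, cv2
from plant import get_state, read_camera, sign_off, tip_extent
def ray(c,u,v):
    T=np.array(c["world_from_camera"]);K=np.array(c["mtx"])
    d=np.linalg.inv(K)@[u,v,1]; d=T[:3,:3]@[d[0],-d[1],-d[2]]
    return T[:3,3],d/np.linalg.norm(d)
def onz(c,u,v,z):
    o,d=ray(c,u,v); return o+d*(z-o[2])/d[2]
def meet(r1,r2):
    (a,d),(b,e)=r1,r2
    s=np.linalg.lstsq(np.c_[d,-e],b-a,rcond=None)[0]
    p,q=a+s[0]*d,b+s[1]*e
    return (p+q)/2,np.linalg.norm(p-q)
def proj(c,p):
    T=np.linalg.inv(np.array(c["world_from_camera"]));x=T[:3,:3]@p+T[:3,3]
    w=np.array(c["mtx"])@[x[0],-x[1],-x[2]];return w[:2]/w[2]
E
python3 - <<'E'
from h import *
np.set_printoptions(precision=4,suppress=True)
for n in("side","top"):
    c=read_camera(n);cv2.imwrite(f"pics/{n}0.png",c["pixels"][...,::-1]);print(c.keys(),c["mtx"],c["world_from_camera"])
s=get_state();print(tip_extent,s)
E
```

```text
dict_keys(['pixels', 'mtx', 'world_from_camera']) [[449.9852   0.     253.2188]
 [  0.     449.9852 200.4128]
 [  0.       0.       1.    ]] [[-0.9665  0.1446 -0.212   0.3794]
 [-0.2552 -0.4562  0.8525  0.9758]
 [ 0.0266  0.8781  0.4778  0.645 ]
 [ 0.      0.      0.      1.    ]]
dict_keys(['pixels', 'mtx', 'world_from_camera']) [[469.0354   0.     253.8694]
 [  0.     469.0354 184.1972]
 [  0.       0.       1.    ]] [[-0.004   0.9853 -0.1709  0.3675]
 [-1.     -0.0047 -0.0041 -0.0001]
 [-0.0048  0.1709  0.9853  1.43  ]
 [ 0.      0.      0.      1.    ]]
0.0776 {'time': 0.1, 'joints': array([-1.4236,  0.4915,  1.5594, -0.    ,  1.0917, -0.1056]), 'joint_vel': array([-0.0018, -0.0016, -0.0011, -0.0009,  0.0002, -0.0004]), 'tau': array([  0.0026, -61.3623, -25.8607,   0.0694,   0.047 ,  -0.0001]), 'position': array([ 0.1563, -0.605 ,  0.2917]), 'eef_rot': array([[ 0.9682,  0.2501, -0.0002],
       [ 0.2501, -0.9682,  0.001 ],
       [ 0.0001, -0.001 , -1.    ]]), 'contact_force': array([0.2187, 0.3383, 0.7245]), 'torque': array([-0.0919, -0.0436,  0.0029]), 'grasp_force': 0.0, 'gripper_width': 0.0951205099198498}
```

View pics/side0.png

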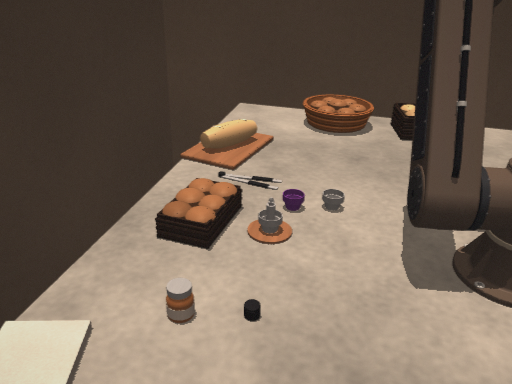

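View pics/top0.png

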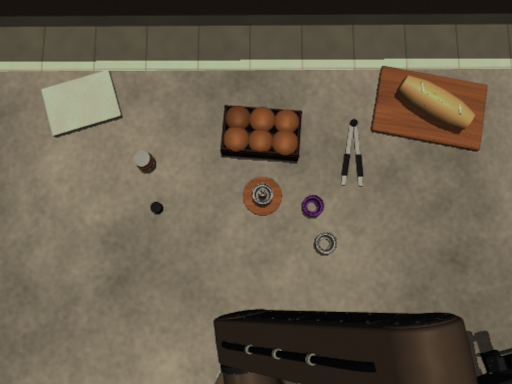

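Side view: loose grey tin (333,200), purple look-alike (293,200), first tin on the spindle (270,222), cap (252,310), jar (180,300). Top view: loose tin (325,243), purple (312,206), spindle (262,195), cap (157,208), jar (145,162).
Candidates for the loose tin in the top view are (325,243) grey, (312,206) purple and (262,195) on the spindle. I choose (325,243). For the cap, the black disc at (157,208) is the only candidate.

Run:
```python
from h import *
a=cv2.imread("pics/top0.png");b=cv2.imread("pics/side0.png")
def cr(i,u,v,w,h,k): return cv2.resize(i[v:v+h,u:u+w],None,fx=k,fy=k,interpolation=cv2.INTER_CUBIC)
A=np.hstack([cr(a,235,168,110,95,3.6364),cr(b,245,180,110,95,3.6364)])[:, :800]
B=np.hstack([cr(a,135,190,50,30,6),cr(b,225,290,50,30,6)])
B=cv2.copyMakeBorder(B,0,0,0,A.shape[1]-B.shape[1],cv2.BORDER_CONSTANT)
cv2.imwrite("pics/crop1.png",np.vstack([A,B]));print(A.shape)
```

```text
(345, 800, 3)
```

View pics/crop1.png

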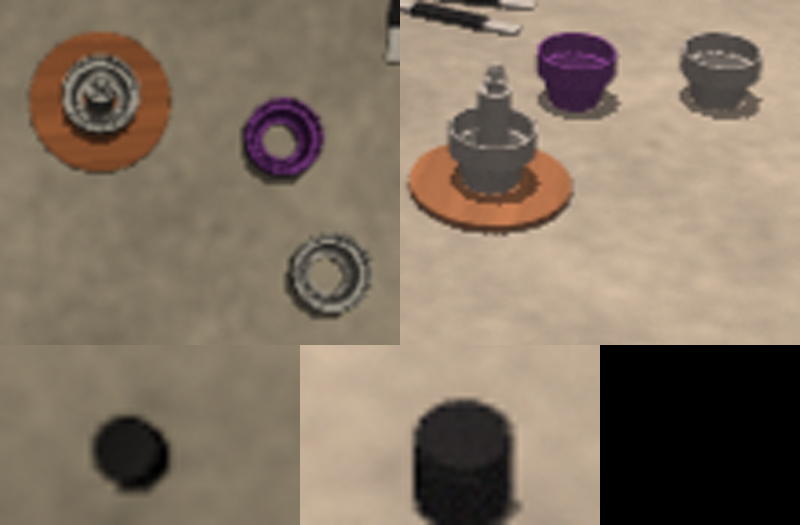

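Crop: the chosen tin is grey steel at top (326,243), side rim (333,194). The purple one is separate. The cap stands mouth down at top (156,207), side top-face (252,305).

```bash
cat > m.py <<'E'
from h import *
np.set_printoptions(precision=4,suppress=True)
t=read_camera("top");s=read_camera("side")
def big(m,box):
    u,v,w,h=box;k=np.zeros_like(m,np.uint8);k[v:v+h,u:u+w]=m[v:v+h,u:u+w]
    return max(cv2.findContours(k,cv2.RETR_EXTERNAL,cv2.CHAIN_APPROX_NONE)[0],key=cv2.contourArea)
ht,hs=[cv2.cvtColor(c["pixels"],cv2.COLOR_RGB2HSV).astype(int) for c in(t,s)]
for n,c,h,box in(("top",t,ht,(238,172,48,48)),("side",s,hs,(240,205,60,40))):
    e=cv2.fitEllipse(cv2.convexHull(big((h[...,1]>125)&(h[...,2]>60),box)));print("base",n,e,onz(c,*e[0],.008))
for n,c,h,box in(("loose top",t,ht,(310,228,32,32)),("first top",t,ht,(250,181,26,28))):
    k=big((h[...,1]<50),box);print(n,cv2.minEnclosingCircle(k),cv2.boundingRect(k))
for n,c,h,box,th in(("loose side",s,hs,(315,185,40,30),0),("cap side",s,hs,(240,295,25,30),1),("cap top",t,ht,(145,198,25,22),1)):
    k=big(h[...,2]<60 if th else h[...,1]<38,box);print(n,cv2.boundingRect(k),cv2.minEnclosingCircle(k))
for n,a,b in(("loose rim",(325.9,243.2),(333.1,193.6)),("first rim",(262.6,193.7),(270.2,215.)),("captop",(156.2,207.4),(252.1,304.9))):
    print(n,meet(ray(t,*a),ray(s,*b)))
E
python3 m.py
```

```text
base top ((261.965087890625, 195.49684143066406), (37.910606384277344, 38.38370132446289), 89.69410705566406) [ 0.5788 -0.0189  0.008 ]
base side ((269.2420349121094, 230.4841766357422), (24.73720932006836, 43.9576301574707), 92.91569519042969) [ 0.579  -0.0127  0.008 ]
loose top ((325.7916564941406, 242.4166717529297), 11.319724082946777) (315, 232, 23, 22)
first top ((261.9081726074219, 193.58163452148438), 10.418869972229004) (253, 184, 20, 21)
loose side (323, 189, 21, 21) ((332.44903564453125, 198.50955200195312), 11.474371910095215)
cap side (244, 300, 16, 21) ((251.5, 310.0), 10.594910621643066)
cap top (151, 202, 12, 12) ((156.38235473632812, 207.38235473632812), 6.197680473327637)
loose rim (array([ 0.4331, -0.2048,  0.0449]), np.float64(0.003757740715964702))
first rim (array([ 0.579 , -0.0202,  0.051 ]), np.float64(0.002262530465565192))
captop (array([0.5421, 0.3003, 0.0275]), np.float64(0.0018762444607994728))
```

```bash
cat > go.py <<'E'
import sys;from h import *
np.set_printoptions(precision=4,suppress=True)
s=get_state();g=np.array([float(v) for v in sys.argv[1:4]])
print("cm",100*s["eef_rot"].T@(g-s["position"]),"t",s["time"],"j",s["joints"])
E
python3 go.py .4331 -.2048 .20
python3 - <<'E'
from h import *
t=read_camera("top");s=read_camera("side")
for c,l in((t,((325.9,243.2,.045),(325.8,242.4,.045),(262.6,193.7,.053),(156.3,207.4,.03))),(s,((333.1,193.6,.045),(270.2,215.,.053),(252.1,304.9,.03)))):
  for a in l: print(a,onz(c,*a))
E
```

```text
cm [ 36.8077 -31.8244   9.2102] t 0.2 j [-1.4236  0.4913  1.5592 -0.      1.0917 -0.1056]
(325.9, 243.2, 0.045) [ 0.43116646 -0.20483166  0.045     ]
(325.8, 242.4, 0.045) [ 0.43349699 -0.20460902  0.045     ]
(262.6, 193.7, 0.053) [ 0.57754306 -0.02025422  0.053     ]
(156.3, 207.4, 0.03) [0.5408932  0.29929518 0.03      ]
(333.1, 193.6, 0.045) [ 0.43492699 -0.20476183  0.045     ]
(270.2, 215.0, 0.053) [ 0.57947937 -0.01697608  0.053     ]
(252.1, 304.9, 0.03) [0.54244486 0.30290107 0.03      ]
```

```bash
R="";python3 -m pendant '1 2.4 -2.1 0.6 0 0 0;1 2.4 -2.1 0.6 0 0 0;1 2.4 -2.1 0.6 0 0 0;1 2.4 -2.1 0.6 0 0 0;1 2.4 -2.1 0.6 0 0 0;1 2.4 -2.1 0.6 0 0 0;1 2.4 -2.1 0.6 0 0 0;1 2.4 -2.1 0.6 0 0 0;1 2.4 -2.1 0.6 0 0 0;1 2.4 -2.1 0.6 0 0 0' 10; python3 go.py .4331 -.2048 .20
```

```text
time: 1.3
position: [0.3368, -0.3407, 0.2321]
eef_rot: [[0.968, 0.25, 0.0], [0.25, -0.968, -0.0], [0.0, 0.0, -1.0]]
contact_force: [0.3, -0.4, -0.4]
gripper_width: 0.095
grasp_force: 0.0
cm [ 12.7234 -10.75     3.2102] t 1.3 j [-0.9292  0.367   1.9775 -0.      0.7967  0.389 ]
```

```bash
python3 -m pendant '1 2.12 -1.79 0.535 0 0 0;1 2.12 -1.79 0.535 0 0 0;1 2.12 -1.79 0.535 0 0 0;1 2.12 -1.79 0.535 0 0 0;1 2.12 -1.79 0.535 0 0 0;1 2.12 -1.79 0.535 0 0 0;1 0 0 0 0 0 0;1 0 0 0 0 0 0' 10; python3 go.py .4331 -.2048 .1046
python3 - <<'E'
from h import *
c=[cv2.resize(read_camera(n)["pixels"][b[1]:b[1]+100,b[0]:b[0]+130],None,fx=3,fy=3,interpolation=cv2.INTER_CUBIC)for n,b in(("top",(260,180)),("side",(270,130)))]
cv2.imwrite("pics/a1.png",np.hstack(c)[...,::-1])
E
```

```text
time: 2.1
position: [0.4326, -0.2058, 0.2001]
eef_rot: [[0.968, 0.252, -0.0], [0.252, -0.968, -0.0], [-0.0, 0.0, -1.0]]
contact_force: [-1.2, -0.9, 0.5]
gripper_width: 0.095
grasp_force: 0.0
cm [ 0.0743 -0.082   9.5501] t 2.1 j [-0.5819  0.4173  2.01   -0.0002  0.7144  0.7348]
```

View pics/a1.png

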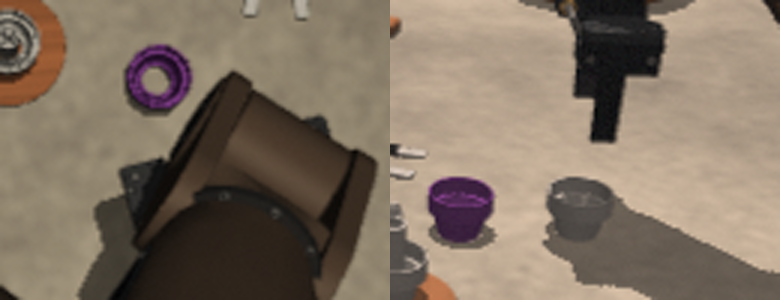

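The gripper is above the loose tin (side crop: finger tip (603,140), tin below at (580,205)), clear of the purple one. Descending.

```bash
python3 -m pendant '1 0 0 1.6 0 0 0;1 0 -0.08 1.6 0 0 0;1 0.07 0 1.6 0 0 0;1 0 0 1.6 0 0 0;1 0 0 1.6 0 0 0;1 0 0 1.55 0 0 0;1 0 0 0 0 0 0;0.55 0 0 0 0 0 0;0.55 0 0 0 0 0 0' 12; python3 -m pendant '0.55 0 0 0 0 0 0;0.55 0 0 0 0 0 0;0.55 0 0 0 0 0 0;0.55 0 0 0 0 0 0;0.55 0 0 0 0 0 0' 12
```

```text
time: 3.1
position: [0.4331, -0.2055, 0.1054]
eef_rot: [[0.968, 0.25, 0.001], [0.25, -0.968, -0.001], [0.001, 0.001, -1.0]]
contact_force: [-0.1, 0.1, -0.2]
gripper_width: 0.0842
grasp_force: 0.0
time: 3.6
position: [0.4331, -0.2053, 0.1053]
eef_rot: [[0.968, 0.25, 0.001], [0.25, -0.968, -0.001], [0.001, 0.001, -1.0]]
contact_force: [-2.0, -2.0, 7.5]
gripper_width: 0.0654
grasp_force: 29.1
```

```bash
python3 -m pendant '0.3 0 0 0 0 0 0;0.3 0 0 0 0 0 0;0.3 0 0 0 0 0 0;0.3 0 0 0 0 0 0' 15;python3 -m pendant '0.3 0 0 -0.8 0 0 0;0.3 0 0 -1.2 0 0 0;0.3 0 0 -2 0 0 0;0.3 0 0 -2 0 0 0;0.3 0 0 -2 0 0 0;0.3 0 0 -1.5 0 0 0;0.3 0 0 0 0 0 0'; python3 go.py .579 -.019 .20
```

```text
time: 4.0
position: [0.4331, -0.2053, 0.1053]
eef_rot: [[0.968, 0.25, 0.001], [0.25, -0.968, -0.001], [0.001, 0.001, -1.0]]
contact_force: [-1.4, -1.3, 8.3]
gripper_width: 0.0654
grasp_force: 32.1
time: 4.7
position: [0.4334, -0.2052, 0.202]
eef_rot: [[0.968, 0.25, 0.003], [0.25, -0.968, -0.002], [0.003, 0.003, -1.0]]
contact_force: [-0.2, 0.6, -2.0]
gripper_width: 0.0654
grasp_force: 31.0
cm [ 18.7539 -14.3859   0.209 ] t 4.7 j [-0.58    0.4139  2.0089 -0.      0.7148  0.7378]
```

```bash
python3 -m pendant '0.3 0 0 -2 0 0 0;0.3 1.5 -1.1 -2.5 0 0 0;0.3 2.5 -1.9 0 0 0 0;0.3 2.5 -1.9 0 0 0 0;0.3 2.5 -1.9 0 0 0 0;0.3 2.5 -1.9 0 0 0 0;0.3 2.5 -1.9 0 0 0 0;0.3 2.5 -1.9 0 0 0 0;0.3 2.2 -1.9 0 0 0 0'; python3 -m pendant '0.3 0 0 0 0 0 0;0.3 0 0 0 0 0 0;0.3 0 0 0 0 0 0';python3 go.py .579 -.019 .20
cat > look.py <<'E'
import sys;from h import *
n,u,v,w,h,k,o=sys.argv[1:8];u,v,w,h=map(int,(u,v,w,h))
c=read_camera(n)["pixels"][v:v+h,u:u+w];cv2.imwrite("pics/"+o,cv2.resize(c,None,fx=float(k),fy=float(k),interpolation=cv2.INTER_CUBIC)[...,::-1])
E
python3 look.py side 215 100 110 150 4 b1.png
```

```text
time: 5.6
position: [0.5786, -0.0175, 0.244]
eef_rot: [[0.968, 0.25, -0.001], [0.25, -0.968, 0.0], [-0.001, -0.0, -1.0]]
contact_force: [-0.6, -0.8, -0.3]
gripper_width: 0.0652
grasp_force: 31.0
time: 5.9
position: [0.5774, -0.0194, 0.2443]
eef_rot: [[0.968, 0.25, -0.001], [0.25, -0.968, -0.0], [-0.001, -0.0, -1.0]]
contact_force: [-1.0, 0.1, -0.2]
gripper_width: 0.0654
grasp_force: 31.0
cm [0.1686 0.0002 4.4277] t 5.9 j [-0.1478  0.4774  1.7312 -0.0003  0.9339  1.1707]
```

View pics/b1.png

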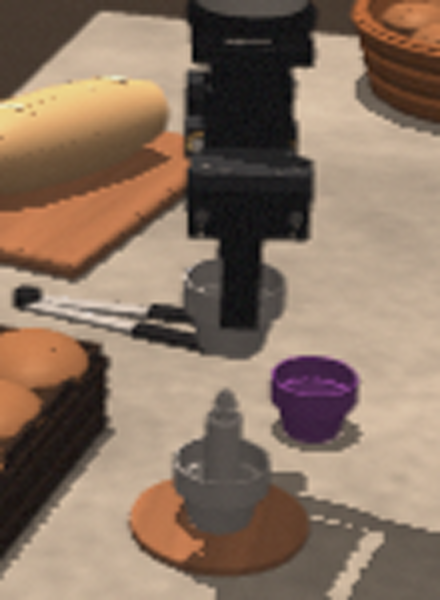

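Run:
```python
from h import *
c=read_camera("side");t=read_camera("top")
for p in((.579,-.019),(.584,-.019),(.579,-.014),(.577,-.0194)):
    print(p,[proj(c,np.array([*p,z])).round(2) for z in(.184,.139,.104,.084,.053,.008)],[proj(t,np.array([*p,z])).round(2) for z in(.104,.053,.008)])
```

```text
(0.579, -0.019) [array([272.94, 168.85]), array([272.09, 185.16]), array([271.45, 197.41]), array([271.09, 204.26]), array([270.55, 214.65]), array([269.79, 229.28])] [array([262.4 , 190.51]), array([262.17, 193.22]), array([261.99, 195.45])]
(0.584, -0.019) [array([270.97, 168.59]), array([270.15, 184.88]), array([269.54, 197.13]), array([269.2 , 203.98]), array([268.68, 214.36]), array([267.96, 228.98])] [array([262.39, 188.79]), array([262.16, 191.55]), array([261.98, 193.83])]
(0.579, -0.014) [array([272.5 , 169.66]), array([271.65, 186.01]), array([271.02, 198.3 ]), array([270.66, 205.16]), array([270.12, 215.58]), array([269.37, 230.24])] [array([260.65, 190.52]), array([260.49, 193.22]), array([260.36, 195.46])]
(0.577, -0.0194) [array([273.77, 168.89]), array([272.9, 185.2]), array([272.25, 197.46]), array([271.89, 204.3 ]), array([271.33, 214.69]), array([270.56, 229.32])] [array([262.54, 191.2 ]), array([262.31, 193.88]), array([262.12, 196.09])]
```

```bash
python3 -m pendant '0.3 0.12 0 0.8 0 0 0;0.3 0 0 1 0 0 0;0.3 0 0 1 0 0 0;0.3 0 0 0.8 0 0 0;0.3 0 0 0.8 0 0 0;0.3 0 0 0.6 0 0 0;0.3 0 0 0 0 0 0;0.3 0 0 0 0 0 0';python3 go.py .579 -.019 .20; python3 look.py side 215 100 110 150 4 b2.png
```

```text
time: 6.85
position: [0.5793, -0.0185, 0.1946]
eef_rot: [[0.968, 0.25, 0.0], [0.25, -0.968, -0.0], [0.0, 0.0, -1.0]]
contact_force: [1.8, 0.7, 0.1]
gripper_width: 0.0652
grasp_force: 31.0
cm [-0.0373  0.0399 -0.5364] t 6.85 j [-0.1459  0.5424  1.7735 -0.0001  0.8256  1.1721]
```

View pics/b2.png

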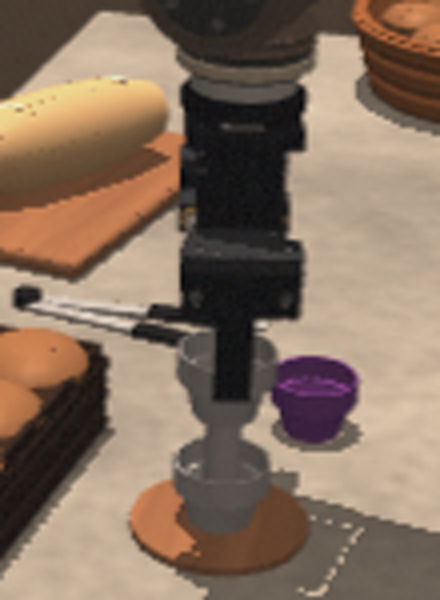

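The spindle enters the tin's hole (crop (224,425)), with the rim centred at (227,360) over the first rim (222,475). No contact force, so I keep lowering with a ~1 mm trim.

```bash
python3 -m pendant '0.3 -0.08 0.04 0.6 0 0 0;0.3 0 0 0.8 0 0 0;0.3 0 0 0.8 0 0 0;0.3 0 0 0.8 0 0 0;0.3 0 0 0.8 0 0 0;0.3 0 0 0.6 0 0 0;0.3 0 0 0.3 0 0 0;0.3 0 0 0 0 0 0';python3 go.py .579 -.019 .133
```

```text
time: 7.7
position: [0.5784, -0.0191, 0.1472]
eef_rot: [[0.968, 0.25, -0.001], [0.25, -0.968, 0.0], [-0.001, -0.0, -1.0]]
contact_force: [-0.7, -0.6, -0.9]
gripper_width: 0.0655
grasp_force: 31.0
cm [0.0606 0.0023 1.4163] t 7.7 j [-0.1472  0.6086  1.81   -0.0001  0.7236  1.171 ]
```

```bash
python3 -m pendant '0.3 0 0 0.3 0 0 0;0.3 0 0 0.3 0 0 0;0.3 0 0 0.3 0 0 0;0.3 0 0 0.2 0 0 0;0.3 0 0 0 0 0 0';python3 -m pendant '0.3 0 0 0.1 0 0 0;0.3 0 0 0 0 0 0';python3 -m pendant '0.3 0 0 0.1 0 0 0;0.3 0 0 0 0 0 0'
```

```text
time: 8.2
position: [0.5784, -0.0191, 0.1363]
eef_rot: [[0.968, 0.25, -0.0], [0.25, -0.968, -0.0], [-0.0, -0.0, -1.0]]
contact_force: [0.5, 0.5, -1.2]
gripper_width: 0.0655
grasp_force: 31.0
time: 8.4
position: [0.5785, -0.0191, 0.1356]
eef_rot: [[0.968, 0.25, 0.0], [0.25, -0.968, -0.0], [0.0, 0.0, -1.0]]
contact_force: [0.3, 0.0, -0.7]
gripper_width: 0.0657
grasp_force: 31.0
time: 8.6
position: [0.5785, -0.0191, 0.1346]
eef_rot: [[0.968, 0.25, -0.0], [0.25, -0.968, -0.0], [-0.0, 0.0, -1.0]]
contact_force: [-0.4, 0.0, -0.7]
gripper_width: 0.0654
grasp_force: 31.0
```

```bash
python3 -m pendant '0.3 0 0 0.1 0 0 0;0.3 0 0 0 0 0 0';python3 -m pendant '0.3 0 0 0.1 0 0 0;0.3 0 0 0 0 0 0' | grep -E "pos|cont"
```

```text
time: 8.8
position: [0.5785, -0.0192, 0.1336]
eef_rot: [[0.968, 0.25, 0.0], [0.25, -0.968, -0.0], [0.0, 0.0, -1.0]]
contact_force: [0.3, 0.6, 0.0]
gripper_width: 0.0652
grasp_force: 31.0
position: [0.5786, -0.0191, 0.1334]
contact_force: [-2.1, 0.1, 8.8]
```

Contact is at the expected height (0.1334 against 0.133). Releasing with a small widening, then rising.

```bash
python3 -m pendant '0.78 0 0 0 0 0 0;0.78 0 0 0 0 0 0;0.78 0 0 0 0 0 0;0.78 0 0 0 0 0 0';python3 -m pendant '0.85 0 0 -0.5 0 0 0;0.85 0 0 -1 0 0 0;0.85 0 0 -2 0 0 0;0.85 0 0 -2.5 0 0 0;0.85 0 0 -2.5 0 0 0;0.85 0 0 0 0 0 0';python3 go.py .5415 .301 .215;python3 look.py side 215 100 110 150 4 b3.png
```

```text
time: 9.4
position: [0.5784, -0.0191, 0.1324]
eef_rot: [[0.968, 0.25, -0.0], [0.25, -0.968, -0.0], [-0.0, -0.0, -1.0]]
contact_force: [-0.9, 0.3, 0.6]
gripper_width: 0.0741
grasp_force: 0.0
time: 10.0
position: [0.5795, -0.0192, 0.2215]
eef_rot: [[0.968, 0.25, 0.006], [0.25, -0.968, -0.001], [0.005, 0.002, -1.0]]
contact_force: [-0.2, -0.5, -0.2]
gripper_width: 0.081
grasp_force: 0.0
cm [  4.3336 -31.9558   0.5934] t 10.0 j [-0.1471  0.5064  1.7519 -0.0001  0.8774  1.171 ]
```

View pics/b3.png

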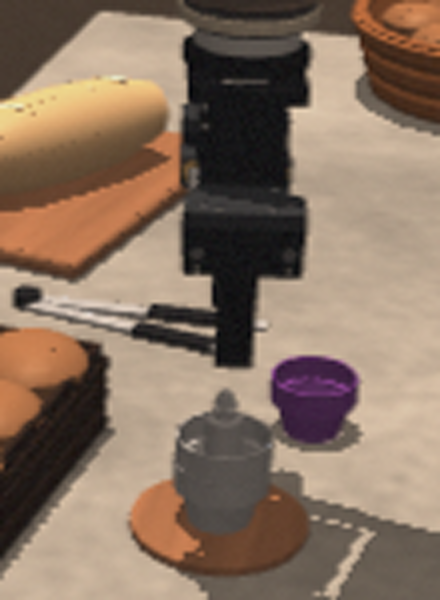

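The tin is nested squarely: a single level rim at (224,445) and collars stacked. Now the cap.

```bash
python3 -m pendant '0.7 0.43 -2.5 0 0 0 0;0.7 0.43 -3.3 0 0 0 0;0.7 0.43 -3.3 0 0 0 0;0.7 0.43 -3.3 0 0 0 0;0.7 0.43 -3.3 0 0 0 0;0.7 0.43 -3.3 0 0 0 0;0.7 0.43 -3.3 0 0 0 0;0.7 0.43 -3.3 0 0 0 0;0.7 0.43 -3.3 0 0 0 0;0.7 0.43 -3.1 0 0 0 0'|head -2;python3 -m pendant '0.7 0 0 1 0 0 0;0.7 0 0 2 0 0 0;0.7 0 0 2 0 0 0;0.7 0 0 2 0 0 0;0.7 0 0 0 0 0 0;0.7 0 0 0 0 0 0';python3 go.py .5415 .301 .083; python3 look.py side 200 230 110 120 4 c1.png;python3 look.py top 110 150 100 100 4 c1t.png
```

```text
time: 11.05
position: [0.5394, 0.3028, 0.2169]
time: 11.65
position: [0.5401, 0.3009, 0.1473]
eef_rot: [[0.968, 0.25, -0.001], [0.25, -0.968, -0.001], [-0.001, 0.0, -1.0]]
contact_force: [-0.2, 0.9, 0.9]
gripper_width: 0.0665
grasp_force: 0.0
cm [0.147  0.0185 6.4269] t 11.65 j [ 0.4015  0.6513  1.7077 -0.0002  0.7839  1.7201]
```

View pics/c1.png

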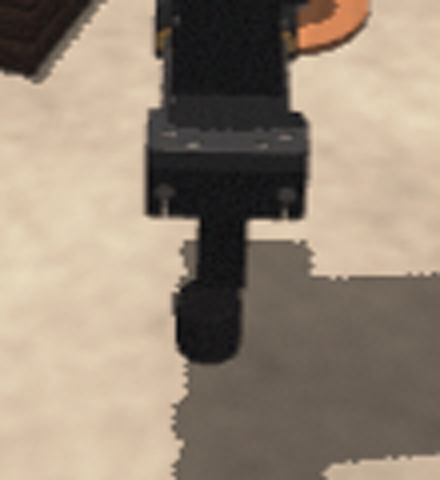

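Run:
```python
from h import *
s=get_state();c=read_camera("side")
for off in(-.033,-.04,-.05): print(off,[(4*(proj(c,s["position"]+s["eef_rot"]@np.array([x,off,.0776]))-[199.5,229.5])).round(0) for x in(-.01,.01)])
```

```text
-0.033 [array([238., 282.]), array([196., 281.])]
-0.04 [array([238., 292.]), array([196., 291.])]
-0.05 [array([238., 307.]), array([195., 306.])]
```

The finger is at crop (222,285) and the cap at (208,320); this agrees with the estimate to about 2 mm. Descending and gripping.

```bash
python3 -m pendant '0.7 0.3 0.05 1.2 0 0 0;0.7 0 0 1.3 0 0 0;0.7 0 0 1.3 0 0 0;0.7 0 0 1.3 0 0 0;0.7 0 0 1.2 0 0 0;0.7 0 0 0 0 0 0;0.7 0 0 0 0 0 0' 45;python3 -m pendant '0 0 0 0 0 0 0;0 0 0 0 0 0 0;0 0 0 0 0 0 0;0 0 0 0 0 0 0;0 0 0 0 0 0 0;0 0 0 0 0 0 0;0 0 0 0 0 0 0;0 0 0 0 0 0 0;0 0 0 0 0 0 0;0 0 0 0 0 0 0' 45
```

```text
time: 12.5
position: [0.5431, 0.3017, 0.0842]
eef_rot: [[0.968, 0.25, -0.001], [0.25, -0.968, -0.0], [-0.001, 0.0, -1.0]]
contact_force: [-0.1, -0.5, -0.7]
gripper_width: 0.0663
grasp_force: 0.0
time: 13.5
position: [0.5432, 0.3017, 0.0848]
eef_rot: [[0.968, 0.25, 0.0], [0.25, -0.968, -0.0], [0.0, 0.0, -1.0]]
contact_force: [-1.3, -0.3, 5.7]
gripper_width: 0.0335
grasp_force: 45.0
```

```bash
python3 -m pendant '0 0 0 -0.5 0 0 0;0 0 0 -1.5 0 0 0;0 0 0 -2.5 0 0 0;0 0 0 -3 0 0 0;0 0 0 -3 0 0 0;0 0 0 -3 0 0 0;0 0 0 -1.5 0 0 0;0 0 0 0 0 0 0' 58;python3 go.py .579 -.019 .235
```

```text
time: 14.3
position: [0.5435, 0.302, 0.2378]
eef_rot: [[0.968, 0.25, 0.004], [0.25, -0.968, 0.002], [0.005, -0.001, -1.0]]
contact_force: [0.0, -0.3, -0.6]
gripper_width: 0.0333
grasp_force: 58.0
cm [-4.5989 31.9651  0.2343] t 14.3 j [ 0.401   0.5414  1.629  -0.0001  0.9664  1.7189]
```

```bash
python3 -m pendant '0 -0.46 2.5 0 0 0 0;0 -0.46 3.3 0 0 0 0;0 -0.46 3.3 0 0 0 0;0 -0.46 3.3 0 0 0 0;0 -0.46 3.3 0 0 0 0;0 -0.46 3.3 0 0 0 0;0 -0.46 3.3 0 0 0 0;0 -0.46 3.3 0 0 0 0;0 -0.46 3.3 0 0 0 0;0 -0.46 3.07 0 0 0 0';python3 -m pendant '0 0 0 0.8 0 0 0;0 0 0 0.8 0 0 0;0 0 0 0.4 0 0 0;0 0 0 0 0 0 0;0 0 0 0 0 0 0'; python3 go.py .579 -.019 .2148
python3 - <<'E'
from h import *
c=[read_camera(n)["pixels"] for n in("side","top")]
a=cv2.resize(c[0][140:240,235:310],None,fx=6,fy=6,interpolation=cv2.INTER_CUBIC)
b=cv2.resize(c[1][140:240,235:290],None,fx=6,fy=6,interpolation=cv2.INTER_CUBIC)
cv2.imwrite("pics/d1.png",np.hstack([a,b])[...,::-1])
E
```

```text
time: 15.3
position: [0.5782, -0.0208, 0.2339]
eef_rot: [[0.968, 0.25, -0.001], [0.25, -0.968, 0.0], [-0.001, -0.0, -1.0]]
contact_force: [-0.3, 0.4, -1.5]
gripper_width: 0.0333
grasp_force: 58.0
time: 15.8
position: [0.5785, -0.0185, 0.2145]
eef_rot: [[0.968, 0.251, -0.0], [0.251, -0.968, 0.0], [-0.0, -0.0, -1.0]]
contact_force: [-0.7, 0.1, -0.6]
gripper_width: 0.0334
grasp_force: 58.0
cm [ 0.035   0.0652 -0.0287] t 15.8 j [-0.146   0.5155  1.7579 -0.0001  0.8686  1.1709]
```

View pics/d1.png

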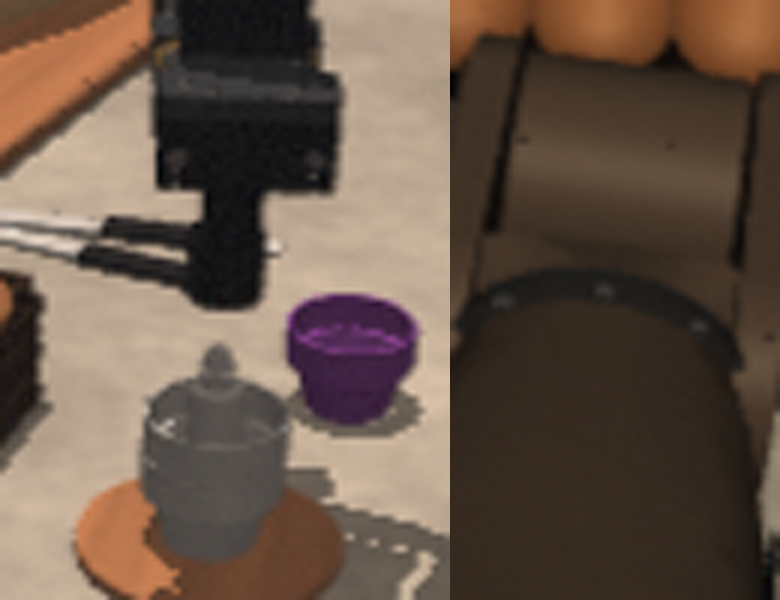

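The cap hangs above the stud (crop: cap bottom about (226,305), stud tip (218,345)). I'll measure the edges numerically.

Run:
```python
from h import *
np.set_printoptions(linewidth=200)
c=read_camera("side");g=cv2.cvtColor(c["pixels"],cv2.COLOR_RGB2GRAY).astype(int)
for r in(*range(172,193),): print(r,np.where(g[r,258:290]<55)[0][[0,-1]]+258 if (g[r,258:290]<55).any() else "",end=" ")
print()
for r in range(196,206,1): print(r,g[r,262:282])
for x in(.577,.579,.581): print([proj(c,np.array([x,-.0185,z])).round(2) for z in(.16,.13)],[proj(c,np.array([x,-.019,z])).round(2) for z in(.104,.095)])
```

```text
172 [269 278] 173 [269 277] 174 [269 277] 175 [269 277] 176 [269 277] 177 [258 277] 178 [258 277] 179 [258 278] 180 [262 278] 181 [266 278] 182 [266 278] 183 [258 278] 184 [258 277] 185 [258 277] 186 [261 277] 187 [265 277] 188 [266 277] 189 [267 277] 190 [269 289] 191 [285 289] 192 [284 289] 
196 [178 178 178 180 178 177 175 175 171 172 171 171 172 174 175 177 178 178 176 167]
197 [180 183 184 186 183 179 173 166 142 122 145 169 173 174 176 180 180 177 174 166]
198 [174 178 181 181 182 180 169 132  86  97 104 139 175 176 174 175 176 174 173 166]
199 [175 174 176 177 177 176 158  95  86  89  89 120 175 178 179 177 175 173 171 164]
200 [175 175 176 177 176 169 131  80  82  85  87 104 147 182 182 183 179 176 173 172]
201 [176 178 179 178 178 170 139  97  87  85  89 100 139 182 183 184 183 183 182 180]
202 [180 179 177 176 172 158 104  99  86  91 107 114 152 175 176 181 187 189 190 188]
203 [179 166 138 125  95  97  85  78  78  80  85  87  99 124 143 162 180 183 184 184]
204 [153  88  80  83  92 102  94  75  81  82  80  85 101  95  75  88 123 162 175 175]
205 [ 79  81  81  81  80  93 103 102  95  92  95 102  98  86  78  77  76  86 122 154]
[array([273.22, 177.81]), array([272.65, 188.54])] [array([272.22, 197.53]), array([272.05, 200.62])]
[array([272.44, 177.71]), array([271.88, 188.43])] [array([271.45, 197.41]), array([271.29, 200.51])]
[array([271.66, 177.6 ]), array([271.11, 188.32])] [array([270.69, 197.3 ]), array([270.53, 200.4 ])]
```

```bash
python3 -m pendant '0 0 0.06 0.4 0 0 0;0 0 0 0.5 0 0 0;0 0 0 0.5 0 0 0;0 0 0 0.4 0 0 0;0 0 0 0.4 0 0 0;0 0 0 0.3 0 0 0;0 0 0 0 0 0 0' 58;python3 -m pendant '0 0 0 0.2 0 0 0;0 0 0 0.2 0 0 0;0 0 0 0.2 0 0 0;0 0 0 0 0 0 0'
```

```text
time: 16.65
position: [0.5786, -0.0199, 0.1891]
eef_rot: [[0.968, 0.25, -0.001], [0.25, -0.968, 0.0], [-0.001, -0.0, -1.0]]
contact_force: [-0.1, 0.4, 0.0]
gripper_width: 0.0335
grasp_force: 58.0
time: 17.05
position: [0.5786, -0.0199, 0.1834]
eef_rot: [[0.968, 0.25, -0.0], [0.25, -0.968, -0.0], [-0.0, -0.0, -1.0]]
contact_force: [-0.5, 0.3, -0.7]
gripper_width: 0.0335
grasp_force: 58.0
```

```bash
python3 -m pendant '0 0 -0.06 0.2 0 0 0;0 0 0 0.2 0 0 0;0 0 0 0.1 0 0 0;0 0 0 0 0 0 0' 60|grep -E "pos|cont";python3 -m pendant '0 0 0 0.1 0 0 0;0 0 0 0.1 0 0 0;0 0 0 0 0 0 0'|grep -E "pos|cont"
```

```text
position: [0.579, -0.0195, 0.1787]
contact_force: [3.6, -2.8, 0.6]
position: [0.5792, -0.0195, 0.1777]
contact_force: [2.5, -2.3, 9.7]
```

```bash
python3 -m pendant '0 0.04 0.05 0.05 0 0 0;0 0 0 0.05 0 0 0;0 0 0 0 0 0 0'|grep -E "pos|cont|grasp";python3 -m pendant '0 0 0 0.1 0 0 0;0 0 0 0 0 0 0'|grep -E "pos|cont";python3 -m pendant '0 0 0 0.1 0 0 0;0 0 0 0 0 0 0'|grep -E "pos|cont"
```

```text
position: [0.5797, -0.0199, 0.1767]
contact_force: [2.3, -2.1, 9.9]
grasp_force: 60.0
position: [0.5796, -0.0199, 0.1754]
contact_force: [2.8, -2.8, 5.3]
position: [0.5794, -0.0199, 0.1739]
contact_force: [4.0, -2.2, 2.9]
```

```bash
python3 -m pendant '0 0.03 0.03 0.1 0 0 0;0 0 0 0 0 0 0'|grep -E "pos|cont";python3 -m pendant '0 0 0 0.1 0 0 0;0 0 0 0 0 0 0'|grep -E "pos|cont";python3 -m pendant '0 0 0 0.1 0 0 0;0 0 0 0 0 0 0'|grep -E "pos|cont"
```

```text
position: [0.5795, -0.02, 0.1723]
contact_force: [4.3, -2.3, -1.5]
position: [0.5793, -0.0199, 0.1711]
contact_force: [3.6, -3.4, -4.3]
position: [0.5793, -0.0199, 0.1702]
contact_force: [4.1, -2.6, -6.0]
```

The cap has clicked: the force fell from about +10 N to negative. On to the shoulder.

```bash
python3 -m pendant '0 0.02 0.02 0.1 0 0 0;0 0 0 0 0 0 0'|grep -E "pos|cont";python3 -m pendant '0 0 0 0.1 0 0 0;0 0 0 0 0 0 0'|grep -E "pos|cont";python3 -m pendant '0 0 0 0.05 0 0 0;0 0 0 0 0 0 0'|grep -E "pos|cont"
```

```text
position: [0.5794, -0.02, 0.1693]
contact_force: [2.6, -0.8, -5.4]
position: [0.5794, -0.02, 0.1688]
contact_force: [0.3, -0.9, 0.7]
position: [0.5794, -0.02, 0.1687]
contact_force: [-1.9, 0.0, 6.9]
```

Shoulder contact came at TCP 0.1688, exactly as predicted. Pressing a little more for 10–15 N.

```bash
python3 -m pendant '0 0 0 0.05 0 0 0;0 0 0 0 0 0 0;0 0 0 0 0 0 0'|grep -E "pos|cont";python3 -m pendant '0 0 0 0 0 0 0;0 0 0 0 0 0 0;0 0 0 0 0 0 0;0 0 0 0 0 0 0;0 0 0 0 0 0 0;0 0 0 0 0 0 0'; python3 look.py side 150 120 190 140 4 e1.png
```

```text
position: [0.5794, -0.0199, 0.1687]
contact_force: [-4.5, 0.3, 11.7]
time: 20.55
position: [0.5794, -0.0199, 0.1687]
eef_rot: [[0.968, 0.25, 0.0], [0.25, -0.968, -0.0], [0.0, 0.0, -1.0]]
contact_force: [-2.1, 0.1, 11.6]
gripper_width: 0.0337
grasp_force: 60.0
```

View pics/e1.png

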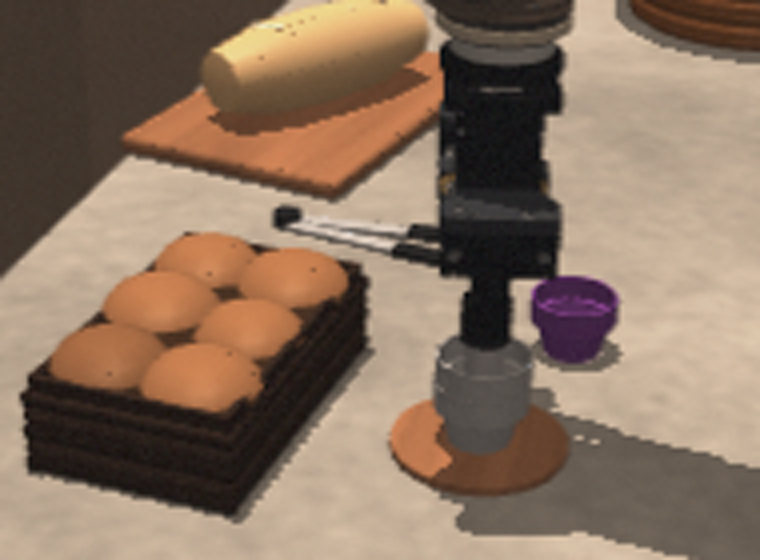

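The cap sits on the shoulder at (487,340), the tin is nested at (484,395), and the bystanders have not moved. The push is steady at about 11.6 N, so I'm handing in.

```bash
python3 -c "
from plant import *
print(sign_off())"
```

```text
the job is handed in; nothing more can be done
None
```

I nested the loose tin squarely in the first tin and let it go. The cap then clicked onto the stud and sits on the shoulder, held with a steady push of about 11.6 N. I handed the job in at about 20.6 s, but the sign-off gave no verdict.

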